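Set a stop collar to a fork gauge

ROBOT

A 6-joint arm with a two-finger parallel gripper is mounted at the origin on the work surface. World frame = base frame: x ahead of the robot, y to its left, z up, the work surface at z = 0. Lengths are in m, angles in rad, forces in N, time in s.
With the tool pointing down it reaches from about 0.225 to 0.725 m from the base axis. Payload 3.1 kg.
Tool frame: the origin (TCP) lies at the very end of the fingers, on their centre line; the grasp point (between the pads) lies 19 mm behind it; z points along the fingers, y is the line along which they close (so a half turn about z gives the same grasp; the last joint's range is limited). The gripper opens to 85 mm and grips with 20 to 120 N. Pads are 22 mm wide; open, the fingers measure 114 mm over their backs; the gripper's body (76 mm by 85 mm) begins 54 mm behind the grasp point. The pads swing forward as they close: fully open they stand 13 mm farther back than shut.
Start: joints at [-1.435, 0.048, 0.099, 1.622, 0, 1.443], TCP at [0.137, -0.507, 0.231] pointing down, gripper open.
Joint ranges: [-2.91, 2.91], [-0.99, 1.94], [-1.21, 1.42], [-2.12, 2.29], [-1.49, 1.47], [-3.14, 3.14]. Speed limits (rad/s): [2.79, 2.79, 3.14, 3.14, 3.14, 3.14].

INTERFACE

Orientations are given as a rotation vector (axis times angle).
In Python, from workcell import env gives the robot as it stands.
- The arm moves only by the shell command python3 -m crank 'ROWS' [OPENING]. ROWS is JSON, a list of rows, each an object with "slide": the shift along the tool's x, y, z each as a share of 2.5 cm, from -1 to 1, a list of three; "dr": the turn, a rotation vector about the tool's x, y, z each as a share of 8 degrees, from -1 to 1, a list of three. In form: [{"slide": [dx, dy, dz], "dr": [wx, wy, wz]}, ...]. A call has 1 to 8 rows; each row shifts and turns the commanded pose from where the row before left it, along the tool's axes as they then stand; what a row does not reach is not made up. A row lasts 1/8 s, in which the tool goes at most 62.5 mm and 10.7 degrees, less where a joint would pass 70% of its speed; a pose out of reach is approached as far as the arm can. A call with a number of a shift or a turn outside -1 to 1 is refused whole. A call with a gripper value outside its range is refused whole. OPENING is the closure, from 0 (fully open) to 1 (shut), set as the call begins (- or left out, the last holds). The fingers move at their own pace and stop on an object; the grip force is fixed at half the most. Time passes only in rows, so rows that do not move let the fingers close. It gives the time, the measured TCP pose, the force, the opening and the grip force at its end, in the units of the state.
- env.state(): the state, without advancing time (a new reading comes with each control period).
- env.get_image(name): name is "side" or "top" or "wrist"; returns (picture, depth): 480x640x3 uint8, red, green, blue; 480x640 float32, m along the optical axis (not along the pixel's ray), 0 where there is no reading.
- env.camera_info(name): a dict with "fx", "fy", "cx", "cy" (pixels), "distortion" ([k1, k2, p1, p2, k3] as OpenCV has them; the pictures are not rectified), "R" (3x3) and "t" (3): a world point X has camera coordinates R X + t. Camera axes: x right, y down, z forward; pixel columns grow to the right and rows downward; lengths in m; the calibration is good to about 2 mm. A picture is of the moment at which its call begins: read the wrist's pose just before it. camera_info takes no time and is no camera call; for the wrist camera it gives the pose at the moment of the call.
- env.finish_job(): hands the job in; it is judged then, once.
The state is a dict: "time": time; "joints": joint angles; "qd": joint speeds; "joint_torque": joint torques, N m; "eef_pos": TCP position; "eef_rot": TCP orientation; "force": force on the tool from outside, world axes, zero at the start; "ft_torque": the same for the moment, N m; "width": finger opening in m; "grip_force": force on a finger pad.
Only numpy, scipy, OpenCV 4.12 (cv2) and the standard library are available. Lean on these libraries where they do the work, as an engineer would, in place of code of your own. Each camera call takes 0.05 s, during which the arm holds its last target. There are 200 camera calls.

TASK

Set the knurled stop collar on the threaded post with the tallest of the three fork gauges: slide that gauge flat on the stand's base under the collar, its slot fully home around the post. Then spin the collar down until it just nips the gauge, finger-light (never more than about 25 N between collar and gauge), and leave it nipped there, let go. Leave everything else on the bench where it is.

Things in the scene. Friction and masses are not known exactly. Their poses are not given: they have to be found in the camera images.
- stand: Stop stand, bolted down: dark steel base plate 115 x 70 x 12 mm with an upright threaded steel post 14 mm in diameter whose top is 87 mm above the bench. Origin on the post's axis at bench level, z up; the plate reaches 80 mm from the post to -x, 35 mm to +x and 35 mm to either side in y. Everything on it is rigid.
- post_foot (a point): Point on the post's axis at the top face of the base plate, 12 mm above the bench; axes as the stand's.
- collar: Knurled aluminium collar on the post: a cylinder of 40 mm diameter, 22 mm high. Origin on its axis in its underside, z up. Its underside starts 51 to 57 mm above the bench; a brass thrust ring, 33 mm across, stands out 1 to 4 mm below that (differs each time, not measured). Right-hand fast thread, 20 mm per turn: turning it clockwise seen from above lowers it 3.2 mm per rad.
- collar_mid (a point): Centre of the collar, 11 mm above its underside. It turns against about 0.08 Nm and stays where it is left, without backing off. On a hard stop every further 0.01 Nm makes about 3 N of clamping force, so feel the torque or grip lightly: gripped with about 6 N the fingers slip at 10 to 15 N of nip, with 12 N at 30 N.
- fork_tall: The tallest fork gauge, the one to use: loose rigid steel, 32 mm high all over, about 0.2 kg. U-shaped head 34 mm wide, 18 mm slot open to +x, straight tail 12 mm wide. Origin in its underside on the slot's centre line, 7 mm from the slot's closed end (on the post's axis when home). Arms reach 21 mm to +x, the head's back is 15 mm and the tail's end 80 mm to -x. z up.
- fork_mid: Fork gauge of the same outline, 22 mm high. To be left alone.
- fork_low: Fork gauge of the same outline, 14 mm high. To be left alone.
- bearing: Steel bearing ring, 32 mm diameter, 11 mm high. Bystander.
- rotor: Brake disc lying flat, 134 mm diameter, 4 mm thick. Bystander.
- screwdriver: Screwdriver lying on the bench. Bystander.
- wrench: Wrench lying on the bench. Bystander.
- lube: Green plastic bottle, 44 mm diameter, 130 mm high, upright. Bystander.
- mug: White mug, 80 mm diameter, 90 mm high. Bystander.
Mind the look-alikes: they are no part of the job. What is shaped like the fork_tall but brown, orange or pink is not meant.

How it is judged:
By the outcome, as a careful person would: the job done as asked, in the order asked, and still so for the second after the job is handed in, with the robot touching nothing.
It also fails if it takes over 72 s, if anything falls off the work surface, if the arm or the gripper's body presses on something with over 40 N, if the wrist force passes 120 N, or if a joint passes its speed limit or range.

## Working session

There is one attempt and no reset: what is moved stays moved. The work goes in short steps, Python scripts to look and compute and a shell command to move; the robot and the scene stay as the last step left them, time stands still between calls to the robot, and variables do not carry over. Pictures are saved under pics/ and viewed, at most 10 in all, crops included, and the job is handed in when it is done.

```bash
mkdir -p pics; ls; python3 - <<'E'
from workcell import env
import cv2,numpy as np
s=env.state(); print({k:np.round(v,3).tolist() for k,v in s.items()})
for n in("top","side"):
    im,d=env.get_image(n); np.savez(f"pics/{n}0.npz",im=im,d=d); cv2.imwrite(f"pics/{n}0.png",im[:,:,::-1])
    c=env.camera_info(n); print(n,{k:np.round(v,4).tolist() for k,v in c.items()})
E
```

```text
pics
{'time': 0.0, 'joints': [-1.435, 0.049, 0.098, 1.622, 0.0, 1.443], 'qd': [-0.001, -0.0, -0.001, -0.0, -0.001, 0.001], 'joint_torque': [-0.0, -33.878, 32.002, 0.02, -0.0, 0.0], 'eef_pos': [0.137, -0.506, 0.23], 'eef_rot': [-3.112, -0.413, 0.0], 'force': [0.248, 0.569, 0.247], 'ft_torque': [0.021, 0.007, 0.029], 'grip_force': 0.0, 'width': 0.085}
top {'fx': 552.1529, 'fy': 552.1529, 'cx': 317.582, 'cy': 233.8547, 'distortion': [-0.0749, 0.0, 0.0, 0.0, 0.0], 'R': [[0.0484, -0.9988, 0.0051], [-0.9766, -0.0483, -0.2094], [0.2093, 0.0052, -0.9778]], 't': [-0.0097, 0.5721, 1.4313]}
side {'fx': 440.3242, 'fy': 440.3242, 'cx': 320.9885, 'cy': 245.7303, 'distortion': [-0.0081, 0.0, 0.0, 0.0, 0.0], 'R': [[-0.8377, -0.5461, 0.0078], [-0.4134, 0.6248, -0.6624], [0.3568, -0.5581, -0.7491]], 't': [0.461, 0.263, 0.8748]}
```

View pics/top0.png

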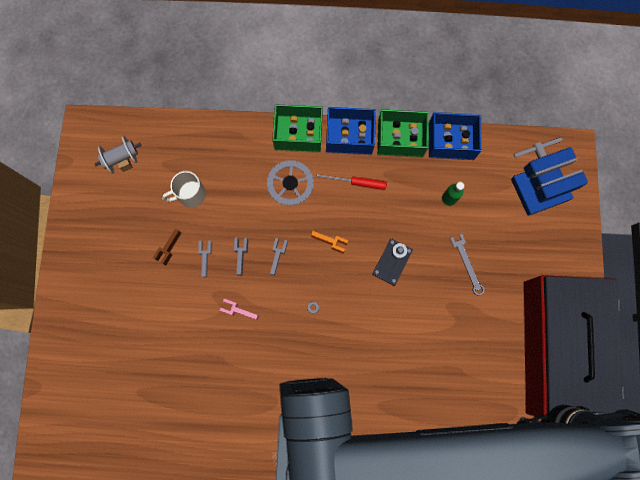

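View pics/side0.png

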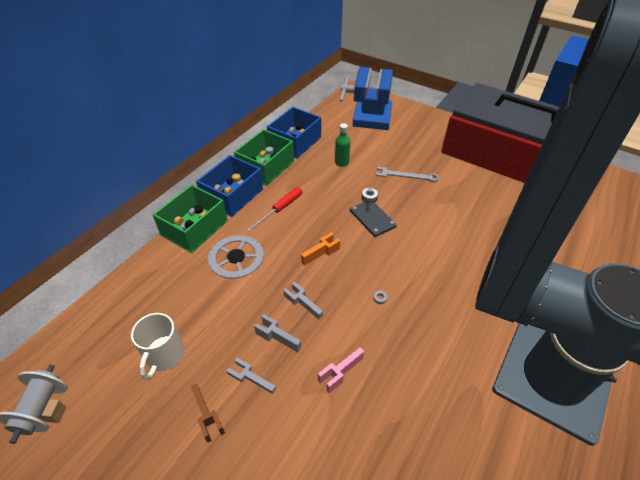

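The top view shows three grey forks near (205,257), (240,255) and (279,256), all with arms pointing up-image (+x). The stand plate is at (393,260) with its post and collar at about (400,250). In the side view the middle fork, at (277,333), looks tallest. The brown, orange and pink forks are decoys.

```bash
cat > h.py <<'E'
import cv2,numpy as np
from workcell import env
def cam(n):
    c=env.camera_info(n); K=np.array([[c['fx'],0,c['cx']],[0,c['fy'],c['cy']],[0,0,1.]])
    return K,np.array(c['distortion']),np.array(c['R']),np.array(c['t'])
def rays(C,uv):
    K,D,R,t=C; p=cv2.undistortPoints(np.float64(uv).reshape(-1,1,2),K,D)[:,0]
    return -R.T@t, np.c_[p,np.ones(len(p))], R
def onplane(C,uv,z):
    o,p,R=rays(C,uv); d=p@R; return o+d*((z-o[2])/d[:,2])[:,None]
def bydepth(C,uv,dep):
    o,p,R=rays(C,uv); return o+(p*dep[:,None])@R
def proj(C,X):
    K,D,R,t=C; return cv2.projectPoints(np.float64(X).reshape(-1,1,3),cv2.Rodrigues(R)[0],t,K,D)[0][:,0]
E
python3 - <<'E'
from h import *
for n,pts in(("top",dict(L=(205,257),M=(240,255),R=(279,256),stand=(393,260))),("side",dict(L=(252,376),M=(277,333),R=(303,300),stand=(372,211)))):
    f=np.load(f"pics/{n}0.npz"); im,d=f['im'],f['d']; C=cam(n)
    hsv=cv2.cvtColor(im,cv2.COLOR_RGB2HSV)
    m=(hsv[...,1]<70).astype(np.uint8)
    k,lab,st,_=cv2.connectedComponentsWithStats(m)
    for nm,(u,v) in pts.items():
        w=lab[v-8:v+9,u-8:u+9]; ids=np.bincount(w[w>0]); l=ids.argmax()
        vv,uu=np.nonzero(lab==l); P=bydepth(C,np.c_[uu,vv],d[vv,uu])
        h=np.percentile(P[:,2],[5,25,50,75,90,97]); z=h[3]
        T=P[abs(P[:,2]-z)<.004]
        (c,s,a)=cv2.minAreaRect(np.float32(T[:,:2]*1000))
        print(n,nm,st[l],"z",np.round(h*1000,1),"rect mm",np.round(c,1),np.round(s,1),round(a,1),len(T))
E
```

```text
top L [198 241  14  36 224] z [ 1.5  9.7 13.  16.  18.4 21.2] rect mm [497.2 328.1] [99.  31.5] 4.9 124
top M [234 237  14  39 272] z [ 6.2 26.3 31.1 33.8 36.  37.9] rect mm [507.1 227.9] [101.4  33.8] 3.7 156
top R [270 238  18  37 241] z [ 5.3 18.  21.  23.8 26.1 27.7] rect mm [511.9 127.7] [ 33.6 100. ] 81.0 145
top stand [ 373  238   40   48 1017] z [ 6.7 10.7 13.4 17.5 76.1 81. ] rect mm [ 514.6 -191.7] [ 68.8 113.1] 65.0 295
side L [226 357  50  36 522] z [ 4.3 11.9 14.1 15.2 16.2 17.4] rect mm [496.3 328.2] [101.2  35. ] 3.4 404
side M [254 314  47  38 684] z [ 3.2 15.5 28.9 32.7 33.9 34.9] rect mm [506.5 230.3] [ 34.2 100.4] 87.7 340
side R [284 282  39  37 478] z [ 4.5 14.6 21.6 23.3 24.3 25.4] rect mm [512.5 128.8] [ 35.8 100.8] 78.4 296
side stand [ 350  188   46   49 1080] z [ 9.1 12.5 14.1 17.9 76.5 81.1] rect mm [ 514.3 -190. ] [ 69.4 112.9] 64.9 313
```

The middle grey fork M is 32 mm high, so it is the one to use, with its centre near (0.507, 0.229). The stand origin is near (0.535, -0.200) at yaw about -25°. First I'll turn the tool to heading 180°, which keeps joint 6 in range.

```bash
A='{"slide":[0,0,0],"dr":[0,0,-1]}'; 
python3 -m crank '[{"slide":[0,0,0],"dr":[0,0,-1]},{"slide":[0,0,0],"dr":[0,0,-1]},{"slide":[0,0,0],"dr":[0,0,-1]},{"slide":[0,0,0],"dr":[0,0,-1]},{"slide":[0,0,0],"dr":[0,0,-1]},{"slide":[0,0,0],"dr":[0,0,-1]},{"slide":[0,0,0],"dr":[0,0,-1]},{"slide":[0,0,0],"dr":[0,0,-1]}]'
python3 -m crank '[{"slide":[0,0,0],"dr":[0,0,-1]},{"slide":[0,0,0],"dr":[0,0,-1]},{"slide":[0,0,0],"dr":[0,0,-1]},{"slide":[0,0,0],"dr":[0,0,-1]},{"slide":[0,0,0],"dr":[0,0,-1]},{"slide":[0,0,0],"dr":[0,0,-1]},{"slide":[0,0,0],"dr":[0,0,-1]},{"slide":[0,0,0],"dr":[0,0,-1]}]'
python3 -m crank '[{"slide":[0,0,0],"dr":[0,0,-1]},{"slide":[0,0,0],"dr":[0,0,-1]},{"slide":[0,0,0],"dr":[0,0,-1]},{"slide":[0,0,0],"dr":[0,0,-1]},{"slide":[0,0,0],"dr":[0,0,-0.6]},{"slide":[0,0,0],"dr":[0,0,0]}]'
```

```text
time: 1.1
eef_pos: [0.1368, -0.5065, 0.2306]
eef_rot: [-2.417, -2.006, -0.001]
force: [0.3, -0.5, 0.8]
width: 0.0857
grip_force: 0.0
time: 2.1
eef_pos: [0.1368, -0.5065, 0.2306]
eef_rot: [-0.987, -2.982, -0.002]
force: [0.4, 0.8, -0.0]
width: 0.0853
grip_force: 0.0
time: 2.85
eef_pos: [0.1368, -0.5065, 0.2307]
eef_rot: [-0.004, -3.141, -0.002]
force: [-0.1, -0.2, 1.2]
width: 0.0853
grip_force: 0.0
```

```bash

python3 -m crank '[{"slide":[-1,1,0],"dr":[0,0,0]},{"slide":[-1,1,0],"dr":[0,0,0]},{"slide":[-1,1,0],"dr":[0,0,0]},{"slide":[-1,1,0],"dr":[0,0,0]},{"slide":[-1,1,0],"dr":[0,0,0]},{"slide":[-1,1,0],"dr":[0,0,0]},{"slide":[-1,1,0],"dr":[0,0,0]},{"slide":[-1,1,0],"dr":[0,0,0]}]'
python3 -m crank '[{"slide":[-1,1,0],"dr":[0,0,0]},{"slide":[-1,1,0],"dr":[0,0,0]},{"slide":[-1,1,0],"dr":[0,0,0]},{"slide":[-1,1,0],"dr":[0,0,0]},{"slide":[0,0,0],"dr":[0,0,0]},{"slide":[0,0,0],"dr":[0,0,0]}]'
cat > snap.py <<'E'
from h import *
import sys
def snap(nm,cam_="wrist"):
    C=cam(cam_); im,d=env.get_image(cam_)
    np.savez(f"pics/{nm}.npz",im=im,d=d,K=C[0],D=C[1],R=C[2],t=C[3]); cv2.imwrite(f"pics/{nm}.png",im[:,:,::-1]); return C,im,d
if __name__=="__main__":
    C,im,d=snap(sys.argv[1]); print("cam pos",np.round(-C[2].T@C[3],3),"fwd",np.round(C[2][2],3)); print(np.round(env.state()['joints'],3))
    print("stand px",np.round(proj(C,[[.535,-.2,.012],[.535,-.2,.087]])),"K",C[0][0,0],C[1])
E
python3 snap.py w1
```

```text
time: 3.85
eef_pos: [0.3378, -0.3061, 0.2311]
eef_rot: [-0.005, -3.141, -0.0]
force: [0.5, 0.5, 1.1]
width: 0.0855
grip_force: 0.0
time: 4.6
eef_pos: [0.437, -0.2074, 0.231]
eef_rot: [-0.003, -3.141, 0.0]
force: [0.1, 0.2, -1.0]
width: 0.0851
grip_force: 0.0
cam pos [ 0.368 -0.207  0.374] fwd [ 0.274 -0.    -0.962]
[-0.582 -0.059 -0.007  1.623 -0.    -0.58 ]
stand px [[322. 302.]
 [323. 341.]] K 396.09784483385386 [-0.03637166  0.          0.          0.          0.        ]
```

View pics/w1.png

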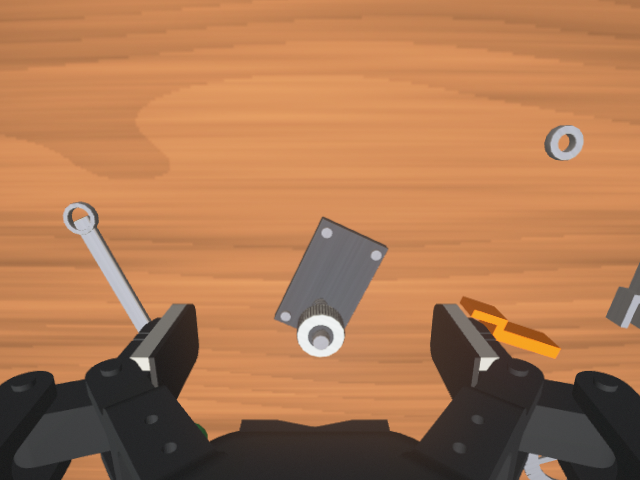

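The wrist view shows the stand plate with corners at (323,217), (387,247) and (275,318), and the collar's top disc centred near (321,336).

```bash
cat > stand.py <<'E'
from h import *
import sys
f=np.load(f"pics/{sys.argv[1]}.npz"); im,d=f['im'],f['d']; C=(f['K'],f['D'],f['R'],f['t'])
vv,uu=np.mgrid[200:380,250:420]; vv,uu=vv.ravel(),uu.ravel()
P=bydepth(C,np.c_[uu,vv],d[vv,uu])*1000
s=cv2.cvtColor(im,cv2.COLOR_RGB2HSV)[vv,uu]
pl=P[(s[:,1]<70)&(s[:,2]<140)&(abs(P[:,2]-12)<4)]
c,w,a=cv2.minAreaRect(np.float32(pl[:,:2])); print("plate",np.round(c,1),np.round(w,1),round(a,2),"z",np.median(pl[:,2]).round(1))
print("zhist>40",np.histogram(P[P[:,2]>20,2],bins=np.arange(20,100,4)))
hi=P[(P[:,2]>66)&(P[:,2]<84)]
top=hi[abs(hi[:,2]-np.median(hi[:,2]))<3]; c,r=cv2.minEnclosingCircle(np.float32(top[:,:2])); print("collar top z",np.median(top[:,2]),"c",np.round(c,1),"r",round(r,1))
po=P[P[:,2]>84]; 
if len(po): print("post",np.round(np.median(po,0),1),len(po))
E
python3 stand.py w1
```

```text
plate [ 515.8 -192.6] [ 69.1 114.8] 64.81 z 12.3
zhist>40 (array([ 18,  15,   0,   0,   0,   0,   0,   0,   8,  86,  85,  90,  99,
       571, 808,  46, 194,  12,   0]), array([20, 24, 28, 32, 36, 40, 44, 48, 52, 56, 60, 64, 68, 72, 76, 80, 84,
       88, 92, 96]))
collar top z 76.18273372940887 c [ 535.8 -202.4] r 20.6
post [ 531.9 -205.1   87.6] 326
```

```bash

python3 -m crank '[{"slide":[0,1,0],"dr":[0,0,0]},{"slide":[0,1,0],"dr":[0,0,0]},{"slide":[0,1,0],"dr":[0,0,0]},{"slide":[0,1,0],"dr":[0,0,0]},{"slide":[0,1,0],"dr":[0,0,0]},{"slide":[0,1,0],"dr":[0,0,0]},{"slide":[0,1,0],"dr":[0,0,0]},{"slide":[0,1,0],"dr":[0,0,0]}]' >/dev/null
python3 -m crank '[{"slide":[0,1,0],"dr":[0,0,0]},{"slide":[0,1,0],"dr":[0,0,0]},{"slide":[0,1,0],"dr":[0,0,0]},{"slide":[0,1,0],"dr":[0,0,0]},{"slide":[0,1,0],"dr":[0,0,0]},{"slide":[0,1,0],"dr":[0,0,0]},{"slide":[0,1,0],"dr":[0,0,0]},{"slide":[0,1,0],"dr":[0,0,0]}]' >/dev/null
python3 -m crank '[{"slide":[0.4,1,0],"dr":[0,0,0]},{"slide":[0.4,0.4,0],"dr":[0,0,0]},{"slide":[0,0,0],"dr":[0,0,0]},{"slide":[0,0,0],"dr":[0,0,0]}]'
python3 snap.py w2
cat > fork.py <<'E'
from h import *
import sys
f=np.load(f"pics/{sys.argv[1]}.npz"); im,d=f['im'],f['d']; C=(f['K'],f['D'],f['R'],f['t'])
c0=np.array([507,229.]) if len(sys.argv)<4 else np.array([float(sys.argv[2]),float(sys.argv[3])])
vv,uu=np.mgrid[0:480,0:640]; vv,uu=vv.ravel(),uu.ravel()
P=bydepth(C,np.c_[uu,vv],d[vv,uu])*1000; s=cv2.cvtColor(im,cv2.COLOR_RGB2HSV)[vv,uu]
k=(s[:,1]<70)&(np.linalg.norm(P[:,:2]-c0,axis=1)<70)&(P[:,2]>3)&(P[:,2]<60); F=P[k]
z=np.percentile(F[:,2],[50,80,95]); print("z",z.round(1)); T=F[abs(F[:,2]-np.median(F[F[:,2]>25,2]))<3]
print("top z",np.median(T[:,2]))
q=cv2.minAreaRect(np.float32(T[:,:2])); print(np.round(q[0],1),np.round(q[1],1),round(q[2],2))
x=T[:,:2]
# tail axis: fit line through slices of the tail
t=x[x[:,0]<q[0][0]-5]; b=[(lo+3,(t[(t[:,0]>=lo)&(t[:,0]<lo+6),1].min()+t[(t[:,0]>=lo)&(t[:,0]<lo+6),1].max())/2,np.ptp(t[(t[:,0]>=lo)&(t[:,0]<lo+6),1])) for lo in np.arange(t[:,0].min()+1,t[:,0].max()-6,6)]
b=np.array(b); print(b.round(1)); p=np.polyfit(b[:,0],b[:,1],1); print("yaw",np.degrees(np.arctan(p[0])))
E
python3 fork.py w2
```

```text
time: 7.15
eef_pos: [0.4183, 0.2269, 0.2314]
eef_rot: [0.004, 3.141, -0.001]
force: [-0.5, -0.8, 0.3]
width: 0.0853
grip_force: 0.0
cam pos [0.349 0.227 0.374] fwd [ 0.275 -0.001 -0.961]
[ 0.356 -0.08  -0.027  1.623 -0.     0.359]
stand px [[ -90.  316.]
 [-168.  354.]] K 396.09784483385386 [-0.03637166  0.          0.          0.          0.        ]
z [32.1 32.8 33.4]
top z 32.29238794113956
[507.7 228.9] [100.6  33. ] 0.67
[[461.4 228.5  10.9]
 [467.4 228.5  11. ]
 [473.4 228.5  11. ]
 [479.4 228.5  11.1]
 [485.4 228.5  11.1]
 [491.4 228.5  11.2]
 [497.4 228.9  10.3]]
yaw 0.39595165226333756
```

View pics/w2.png

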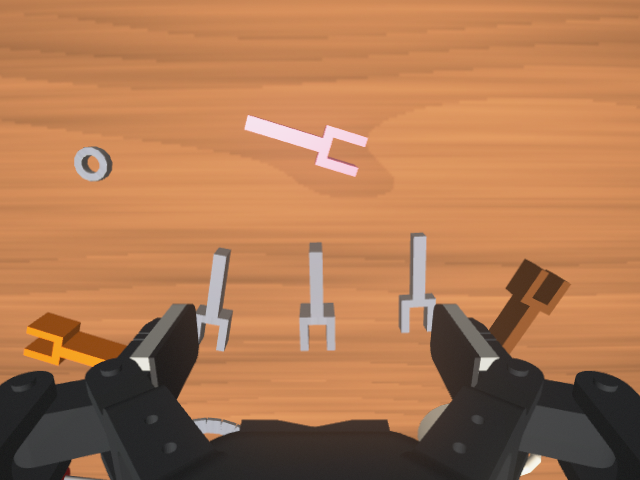

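The tall fork lies at (317,300) px. It measures 32.3 mm high and 100.6 x 33 mm, yaw about 0.4°, with its origin at about (0.537, 0.229). I'll grasp the tail at x = 0.480.

```bash

python3 -m crank '[{"slide":[-1,0.07,0.5],"dr":[0,0,0]},{"slide":[-1,0,1],"dr":[0,0,0]},{"slide":[-0.48,0,1],"dr":[0,0,0]},{"slide":[0,0,1],"dr":[0,0,0]},{"slide":[0,0,1],"dr":[0,0,0]},{"slide":[0,0,1],"dr":[0,0,0]},{"slide":[0,0,1],"dr":[0,0,0]},{"slide":[0,0,0],"dr":[0,0,0]}]'
python3 -m crank '[{"slide":[0,0,1],"dr":[0,0,0]},{"slide":[0,0,0.8],"dr":[0,0,0]},{"slide":[0,0,0.38],"dr":[0,0,0]},{"slide":[0,0,0],"dr":[0,0,0]},{"slide":[0,0,0],"dr":[0,0,0]}]'
```

```text
time: 8.2
eef_pos: [0.4781, 0.2279, 0.0662]
eef_rot: [-0.004, -3.136, 0.003]
force: [-0.1, 0.4, 0.6]
width: 0.0852
grip_force: 0.0
time: 8.82
eef_pos: [0.4811, 0.2296, 0.0157]
eef_rot: [0.003, 3.139, 0.001]
force: [0.7, -0.3, 0.5]
width: 0.0854
grip_force: 0.0
```

```bash

python3 -m crank '[{"slide":[0,-0.03,0.06],"dr":[0,0,0]},{"slide":[0,0,0],"dr":[0,0,0]},{"slide":[0,0,0],"dr":[0,0,0]},{"slide":[0,0,0],"dr":[0,0,0]},{"slide":[0,0,0],"dr":[0,0,0]},{"slide":[0,0,0],"dr":[0,0,0]},{"slide":[0,0,0],"dr":[0,0,0]},{"slide":[0,0,0],"dr":[0,0,0]}]' 1
python3 -m crank '[{"slide":[0,0,-0.2],"dr":[0,0,0]},{"slide":[0,0,-0.8],"dr":[0,0,0]},{"slide":[0,0,-1],"dr":[0,0,0]},{"slide":[0,0,-1],"dr":[0,0,0]},{"slide":[0,0,-1],"dr":[0,0,0]},{"slide":[0,0,-0.6],"dr":[0,0,0]},{"slide":[0,0,0],"dr":[0,0,0]},{"slide":[0,0,0],"dr":[0,0,0]}]'
python3 snap.py w3
python3 - <<'E'
from h import *
f=np.load("pics/w3.npz"); im,d=f['im'],f['d']; C=(f['K'],f['D'],f['R'],f['t']); e=np.array(env.state()['eef_pos'])*1000
vv,uu=np.mgrid[0:480,0:640]; vv,uu=vv.ravel(),uu.ravel(); P=bydepth(C,np.c_[uu,vv],d[vv,uu])*1000-e
k=(d[vv,uu]>0)&(abs(P[:,1])<25)&(P[:,0]>-60)&(P[:,0]<90)&(P[:,2]>-40)&(P[:,2]<40)
Q=P[k]; print(e,len(Q)); 
for lo in range(-40,90,6):
    q=Q[(Q[:,0]>=lo)&(Q[:,0]<lo+6)]
    if len(q)>5: print(lo,len(q),np.percentile(q[:,1],[1,99]).round(1),np.percentile(q[:,2],[10,50,90]).round(1))
E
```

```text
time: 9.82
eef_pos: [0.4802, 0.2288, 0.0131]
eef_rot: [0.002, 3.141, 0.001]
force: [-0.1, 1.0, 2.6]
width: 0.0108
grip_force: 61.3
time: 10.82
eef_pos: [0.4793, 0.2284, 0.1265]
eef_rot: [-0.002, -3.14, 0.001]
force: [0.1, -0.0, -2.4]
width: 0.0105
grip_force: 60.9
cam pos [0.41  0.229 0.27 ] fwd [ 0.272 -0.001 -0.962]
[ 0.318  0.068 -0.089  1.417 -0.     0.32 ]
stand px [[-236.  305.]
 [-368.  353.]] K 396.09784483385386 [-0.03637166  0.          0.          0.          0.        ]
[479.02074694 228.32786401 126.20567826] 10022
-28 545 [-5.6  6. ] [-8.5  5.5 17.7]
-22 958 [-5.6  6.2] [-0.4 19.  20.2]
-16 2035 [-11.5  12.1] [11.6 20.3 35.7]
-10 2197 [-18.4  18.7] [12.3 20.4 37.4]
-4 739 [-6.6  7.1] [19.  20.  37.9]
2 713 [-6.7  6.9] [18.8 19.9 38. ]
8 597 [-6.8  6.9] [18.8 19.7 37.6]
14 447 [-5.4  5.8] [18.6 19.3 20. ]
20 451 [-5.5  6.2] [18.7 19.3 20. ]
26 428 [-5.5  6. ] [18.7 19.3 20. ]
32 394 [-5.6  5.6] [18.7 19.3 20. ]
38 515 [-10.  10.] [-0.9  6.8 18.6]
```

View pics/w3.png

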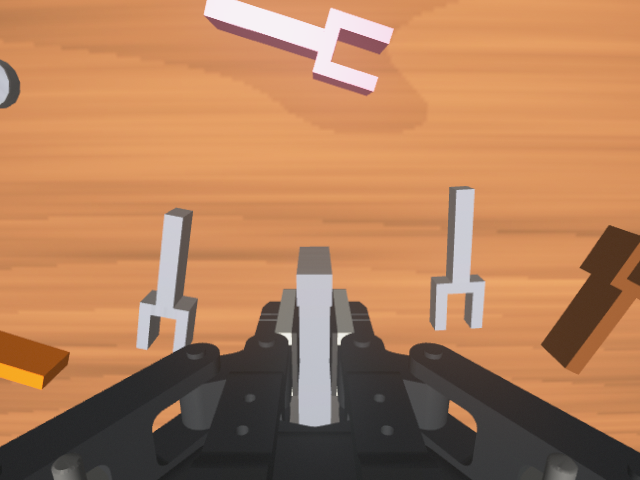

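The fork is held straight: its underside is 13 mm below the TCP and its origin 57 mm ahead. Pre-insertion TCP is about (0.439, -0.157) at heading 154.8°.

```bash

python3 -m crank '[{"slide":[0.2,-1,0],"dr":[0,0,0]},{"slide":[0.2,-1,0],"dr":[0,0,0]},{"slide":[0.2,-1,0],"dr":[0,0,0]},{"slide":[0.2,-1,0],"dr":[0,0,0]},{"slide":[0.2,-1,0],"dr":[0,0,0]},{"slide":[0.2,-1,0],"dr":[0,0,0]},{"slide":[0.2,-1,0],"dr":[0,0,0]},{"slide":[0.2,-1,0],"dr":[0,0,0]}]'
python3 -m crank '[{"slide":[0,-1,0],"dr":[0,0,0]},{"slide":[0,-1,0],"dr":[0,0,0]},{"slide":[0,-1,0],"dr":[0,0,0]},{"slide":[0,-1,0],"dr":[0,0,0]},{"slide":[0,-1,0],"dr":[0,0,0]},{"slide":[0,-1,0],"dr":[0,0,0]},{"slide":[0,-1,0],"dr":[0,0,0]},{"slide":[0,-0.4,0],"dr":[0,0,0]}]'
python3 -m crank '[{"slide":[0,0,0],"dr":[0,0,1]},{"slide":[0,0,0],"dr":[0,0,1]},{"slide":[0,0,0],"dr":[0,0,1]},{"slide":[0,0,0],"dr":[0,0,0.18]},{"slide":[0,0,0],"dr":[0,0,0]},{"slide":[0,0,0],"dr":[0,0,0]}]'
python3 snap.py w4
cat > rel.py <<'E'
from h import *
from scipy.spatial.transform import Rotation as Ro
s=env.state(); p=np.array(s['eef_pos'])*1000; R=Ro.from_rotvec(s['eef_rot']).as_matrix()
h=np.degrees(np.arctan2(R[1,0],R[0,0])); a=np.radians(-25.2); u=np.array([np.cos(a),np.sin(a)]); v=np.array([-u[1],u[0]])
r=p[:2]-[536,-202.3]; print("heading",h.round(2),"tool z",R[:,2].round(4),"TCP in stand frame",(r@u).round(2),(r@v).round(2),"z",p[2].round(2),"F",np.round(s['force'],1),"T",np.round(s['ft_torque'],3))
E
python3 rel.py
```

```text
time: 11.88
eef_pos: [0.4386, 0.028, 0.1265]
eef_rot: [-0.002, -3.139, -0.0]
force: [-0.0, -0.5, -1.1]
width: 0.0106
grip_force: 60.9
time: 12.88
eef_pos: [0.4386, -0.157, 0.1266]
eef_rot: [-0.005, -3.14, -0.001]
force: [0.0, 0.4, -2.1]
width: 0.0105
grip_force: 60.9
time: 13.62
eef_pos: [0.4394, -0.1561, 0.1277]
eef_rot: [-0.692, -3.064, -0.0]
force: [0.4, 0.3, -1.9]
width: 0.0105
grip_force: 60.9
cam pos [ 0.377 -0.126  0.271] fwd [ 0.248 -0.118 -0.962]
[-0.485 -0.103 -0.255  1.42   0.    -0.041]
stand px [[316. 369.]
 [316. 446.]] K 396.09784483385386 [-0.03637166  0.          0.          0.          0.        ]
heading 154.53 tool z [-1.e-04  2.e-04 -1.e+00] TCP in stand frame -107.1 0.63 z 127.74 F [ 0.1 -0.2 -2.3] T [ 0.045  0.042 -0.016]
```

View pics/w4.png

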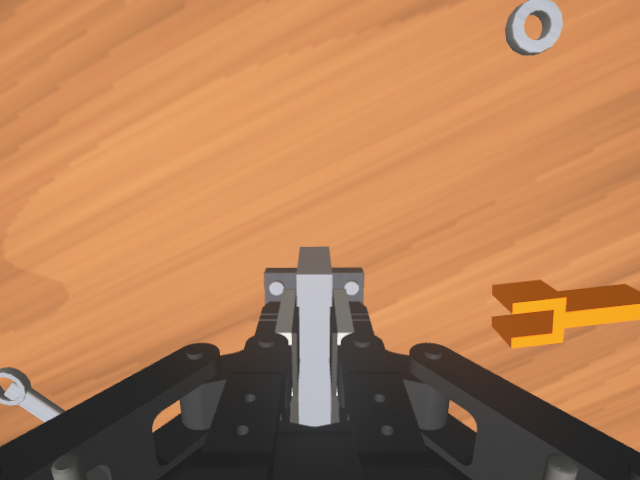

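The tail is centred over the plate (264–363 px, tail at 315). Lowering now.

```bash

python3 -m crank '[{"slide":[0,-0.025,0.8],"dr":[0,0,0]},{"slide":[0,0,1],"dr":[0,0,0]},{"slide":[0,0,1],"dr":[0,0,0]},{"slide":[0,0,0.7],"dr":[0,0,0]},{"slide":[0,0,0.4],"dr":[0,0,0]},{"slide":[0,0,0],"dr":[0,0,0]},{"slide":[0,0,0],"dr":[0,0,0]}]'; python3 rel.py
python3 -m crank '[{"slide":[0,0,0.04],"dr":[0,0,0]},{"slide":[0,0,0.03],"dr":[0,0,0]},{"slide":[0,0,0],"dr":[0,0,0]}]'; python3 rel.py
python3 -c "
from snap import *
snap('s5','side')"
```

```text
time: 14.55
eef_pos: [0.4399, -0.1573, 0.0313]
eef_rot: [0.694, 3.062, -0.001]
force: [-0.2, 0.3, -1.3]
width: 0.0105
grip_force: 60.9
heading 154.48 tool z [ 1.6e-03 -8.0e-04 -1.0e+00] TCP in stand frame -106.1 -0.15 z 31.3 F [-0.2  0.3 -1.3] T [0.02  0.03  0.051]
time: 14.92
eef_pos: [0.4392, -0.1569, 0.0287]
eef_rot: [0.694, 3.064, -0.0]
force: [-0.0, 0.3, -1.8]
width: 0.0104
grip_force: 60.9
heading 154.47 tool z [ 2.e-04 -2.e-04 -1.e+00] TCP in stand frame -106.89 -0.13 z 28.74 F [-0.   0.3 -1.8] T [-0.001  0.037  0.016]
```

```bash

python3 -m crank '[{"slide":[0,0,0.05],"dr":[0,0,0]},{"slide":[0,0,0.04],"dr":[0,0,0]},{"slide":[0,0,0],"dr":[0,0,0]},{"slide":[0,0,0],"dr":[0,0,0]}]'; python3 rel.py
python3 -m crank '[{"slide":[0,0,0.02],"dr":[0,0,0]},{"slide":[0,0,0],"dr":[0,0,0]},{"slide":[0,0,0],"dr":[0,0,0]}]'; python3 rel.py
```

```text
time: 15.48
eef_pos: [0.4391, -0.1568, 0.0263]
eef_rot: [-0.694, -3.064, -0.0]
force: [-0.2, 0.7, -2.0]
width: 0.0102
grip_force: 60.9
heading 154.48 tool z [-0.  0. -1.] TCP in stand frame -107.01 -0.1 z 26.29 F [-0.2  0.7 -2. ] T [0.058 0.062 0.093]
time: 15.85
eef_pos: [0.4391, -0.1569, 0.0258]
eef_rot: [-0.694, -3.064, 0.0]
force: [-1.3, -0.5, -1.8]
width: 0.0105
grip_force: 60.9
heading 154.47 tool z [-0.  0. -1.] TCP in stand frame -107.0 -0.13 z 25.81 F [-1.3 -0.5 -1.8] T [ 0.049  0.061 -0.049]
```

```bash

python3 -m crank '[{"slide":[-0.4,0.0,0],"dr":[0,0,0]},{"slide":[-0.4,0,0],"dr":[0,0,0]},{"slide":[-0.4,0,0],"dr":[0,0,0]},{"slide":[-0.4,0,0],"dr":[0,0,0]},{"slide":[-0.2,0,0],"dr":[0,0,0]},{"slide":[0,0,0],"dr":[0,0,0]},{"slide":[0,0,0],"dr":[0,0,0]}]'; python3 rel.py
python3 -m crank '[{"slide":[-0.1,0.0,0],"dr":[0,0,0]},{"slide":[-0.06,0,0],"dr":[0,0,0]},{"slide":[0,0,0],"dr":[0,0,0]}]'; python3 rel.py
```

```text
time: 16.73
eef_pos: [0.4794, -0.1761, 0.0257]
eef_rot: [-0.694, -3.063, -0.0]
force: [0.2, 0.0, -1.3]
width: 0.0106
grip_force: 60.9
heading 154.48 tool z [-7.e-04  3.e-04 -1.e+00] TCP in stand frame -62.4 -0.36 z 25.66 F [ 0.2  0.  -1.3] T [0.028 0.027 0.024]
time: 17.1
eef_pos: [0.4835, -0.178, 0.0259]
eef_rot: [0.694, 3.064, -0.0]
force: [0.3, -0.4, -1.4]
width: 0.0105
grip_force: 60.9
heading 154.48 tool z [ 2.e-04 -1.e-04 -1.e+00] TCP in stand frame -57.88 -0.4 z 25.89 F [ 0.3 -0.4 -1.4] T [ 0.015  0.089 -0.02 ]
```

```bash

for i in 1 2; do python3 -m crank '[{"slide":[-0.02,0,0],"dr":[0,0,0]},{"slide":[0,0,0],"dr":[0,0,0]}]' >/dev/null; python3 rel.py; done
python3 -m crank '[{"slide":[-0.02,0,0],"dr":[0,0,0]},{"slide":[0,0,0],"dr":[0,0,0]}]' >/dev/null; python3 rel.py
```

```text
heading 154.47 tool z [ 0.  0. -1.] TCP in stand frame -57.51 -0.4 z 25.82 F [-1.   0.  -1.9] T [-0.015  0.056 -0.001]
heading 154.47 tool z [-2.e-04  1.e-04 -1.e+00] TCP in stand frame -57.09 -0.42 z 25.76 F [-0.  -0.4 -2. ] T [ 0.017  0.127 -0.035]
heading 154.48 tool z [-1.1e-03  5.0e-04 -1.0e+00] TCP in stand frame -57.05 -0.4 z 25.65 F [-2.3  1.3 -0.8] T [ 0.186  0.421 -0.026]
```

The slot's closed end touches the post at the predicted place. Next I set the gauge down on the plate.

```bash

python3 -m crank '[{"slide":[0,0,0.02],"dr":[0,0,0]},{"slide":[0,0,0],"dr":[0,0,0]}]' >/dev/null; python3 rel.py
python3 -m crank '[{"slide":[0,0,0.02],"dr":[0,0,0]},{"slide":[0,0,0],"dr":[0,0,0]}]' >/dev/null; python3 rel.py
```

```text
heading 154.48 tool z [-1.e-03  4.e-04 -1.e+00] TCP in stand frame -57.05 -0.4 z 25.14 F [-3.   0.6 -0.3] T [ 0.226  0.577 -0.001]
heading 154.48 tool z [-1.e-03  4.e-04 -1.e+00] TCP in stand frame -57.06 -0.38 z 25.07 F [-4.3  2.1  3.3] T [ 0.484  0.905 -0.013]
```

```bash

python3 -m crank '[{"slide":[0,0,0],"dr":[0,0,0]},{"slide":[0,0,0],"dr":[0,0,0]},{"slide":[0,0,0],"dr":[0,0,0]},{"slide":[0,0,0],"dr":[0,0,0]}]' 0.5; python3 rel.py
python3 -m crank '[{"slide":[0,0,-0.4],"dr":[0,0,0]},{"slide":[0,0,-1],"dr":[0,0,0]},{"slide":[0,0,-1],"dr":[0,0,0]},{"slide":[0,0,-1],"dr":[0,0,0]},{"slide":[0,0,-1],"dr":[0,0,0]},{"slide":[0.6,0,-1],"dr":[0,0,0]},{"slide":[0.6,0,0],"dr":[0,0,0]},{"slide":[0,0,0],"dr":[0,0,0]}]' 0; python3 rel.py
python3 snap.py w6; python3 -c "
from snap import *
snap('s6','side'); a=cv2.imread('pics/s6.png')[150:270,310:470]; b=cv2.imread('pics/w6.png')
cv2.imwrite('pics/v6.png',np.hstack([cv2.resize(a,(400,300),interpolation=cv2.INTER_CUBIC),cv2.resize(b,(400,300))]))"
```

```text
time: 18.85
eef_pos: [0.4851, -0.1788, 0.025]
eef_rot: [0.694, 3.063, -0.0]
force: [1.0, -0.6, -0.3]
width: 0.0428
grip_force: 0.0
heading 154.47 tool z [ 7.e-04 -3.e-04 -1.e+00] TCP in stand frame -56.09 -0.43 z 24.97 F [ 1.  -0.6 -0.3] T [-0.01   0.009  0.026]
time: 19.85
eef_pos: [0.4577, -0.1657, 0.1611]
eef_rot: [0.694, 3.062, -0.001]
force: [-0.8, -0.3, 0.4]
width: 0.0853
grip_force: 0.0
heading 154.48 tool z [ 1.8e-03 -9.0e-04 -1.0e+00] TCP in stand frame -86.45 -0.2 z 161.08 F [-0.8 -0.3  0.4] T [ 0.01  -0.05   0.005]
cam pos [ 0.395 -0.135  0.304] fwd [ 0.249 -0.119 -0.961]
[-0.485 -0.057 -0.146  1.48  -0.    -0.04 ]
stand px [[317. 323.]
 [317. 379.]] K 396.09784483385386 [-0.03637166  0.          0.          0.          0.        ]
```

View pics/v6.png

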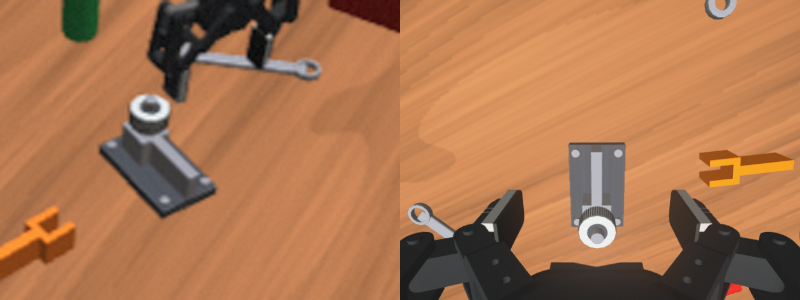

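The side and wrist views show the fork seated around the post under the collar, lying flat on the plate. Next I go over the post and wind the wrist back.

```bash

python3 -m crank '[{"slide":[-0.6,0.01,0],"dr":[0,0,-1]},{"slide":[0,0,0],"dr":[0,0,-1]},{"slide":[0,0,0],"dr":[0,0,-1]},{"slide":[0,0,0],"dr":[0,0,-1]},{"slide":[0,0,0],"dr":[0,0,-1]},{"slide":[0,0,0],"dr":[0,0,-1]},{"slide":[0,0,0],"dr":[0,0,-1]},{"slide":[0,0,0],"dr":[0,0,-1]}]' >/dev/null
python3 -m crank '[{"slide":[0,0,0],"dr":[0,0,-1]},{"slide":[0,0,0],"dr":[0,0,-1]},{"slide":[0,0,0],"dr":[0,0,-1]},{"slide":[0,0,0],"dr":[0,0,-1]},{"slide":[0,0,0],"dr":[0,0,-1]},{"slide":[0,0,0],"dr":[0,0,-1]},{"slide":[0,0,0],"dr":[0,0,0]},{"slide":[0,0,0],"dr":[0,0,0]}]'; python3 rel.py
cat > go.py <<'E'
from h import *
from scipy.spatial.transform import Rotation as Ro
s=env.state(); p=np.array(s['eef_pos']); R=Ro.from_rotvec(s['eef_rot']).as_matrix()
import sys
g=np.array([.536,-.2023,float(sys.argv[1])]); print("slide units",(R.T@(g-p)/.025).round(3),"joints",np.round(s['joints'],2))
E
python3 go.py .161
```

```text
time: 21.95
eef_pos: [0.4713, -0.172, 0.1594]
eef_rot: [2.15, -2.291, -0.001]
force: [-0.4, 0.1, 0.3]
width: 0.0853
grip_force: 0.0
heading -93.64 tool z [-5.e-04  3.e-04 -1.e+00] TCP in stand frame -71.42 -0.09 z 159.43 F [-0.4  0.1  0.3] T [-0.084  0.053 -0.005]
slide units [ 1.046 -2.658 -0.065] joints [-0.48 -0.02 -0.11  1.48  0.   -1.99]
```

```bash

python3 -m crank '[{"slide":[0.4,-1,0],"dr":[0,0,0]},{"slide":[0.4,-1,0],"dr":[0,0,0]},{"slide":[0.25,-0.66,0],"dr":[0,0,0]},{"slide":[0,0,0],"dr":[0,0,0]},{"slide":[0,0,0],"dr":[0,0,0]},{"slide":[0,0,0],"dr":[0,0,0]}]'; python3 go.py .0555
python3 -c "
from snap import *
snap('s7','side')
C,im,d=snap('w7')
vv,uu=np.mgrid[0:480,0:640]; vv,uu=vv.ravel(),uu.ravel(); P=bydepth(C,np.c_[uu,vv],d[vv,uu])*1000
k=(np.linalg.norm(P[:,:2]-[536,-202.3],axis=1)<24)&(P[:,2]>70)&(P[:,2]<79);print(k.sum());T=P[k];c,r=cv2.minEnclosingCircle(np.float32(T[:,:2]));print(c,r,np.median(T[:,2]))"
```

```text
time: 22.7
eef_pos: [0.5355, -0.2019, 0.1599]
eef_rot: [2.152, -2.289, -0.001]
force: [-0.1, 0.0, -0.8]
width: 0.0855
grip_force: 0.0
slide units [ 0.015 -0.024  4.177] joints [-0.48  0.17  0.09  1.49 -0.   -1.99]
2942
(536.30126953125, -202.2788543701172) 20.640850067138672 76.28462945833392
```

```bash

python3 -m crank '[{"slide":[0.02,-0.02,0.6],"dr":[0,0,0]},{"slide":[0,0,1],"dr":[0,0,0]},{"slide":[0,0,1],"dr":[0,0,0]},{"slide":[0,0,0.9],"dr":[0,0,0]},{"slide":[0,0,0.5],"dr":[0,0,0]},{"slide":[0,0,0.15],"dr":[0,0,0]},{"slide":[0,0,0],"dr":[0,0,0]},{"slide":[0,0,0],"dr":[0,0,0]}]'; python3 go.py .0555
cat > ft.py <<'E'
from h import *
import sys
n=int(sys.argv[1]) if len(sys.argv)>1 else 6
L=[]
for i in range(n):
    env.get_image("side"); s=env.state(); L.append([*s['force'],*s['ft_torque'],s['joint_torque'][5]])
L=np.array(L); print("t",round(s['time'],2),"mean",L.mean(0).round(3),"sd",L.std(0).round(3),"z",round(s['eef_pos'][2]*1000,2),"q6",round(s['joints'][5],4),"w",round(s['width'],4),"grip",round(s['grip_force'],1))
E
python3 ft.py 8
```

```text
time: 23.8
eef_pos: [0.5373, -0.2032, 0.0573]
eef_rot: [-2.151, 2.288, -0.003]
force: [-1.1, -0.8, 0.9]
width: 0.0855
grip_force: 0.0
slide units [-0.031  0.055  0.071] joints [-0.48  0.21 -0.08  1.29  0.   -1.99]
t 24.2 mean [-0.058  0.079  0.129  0.021  0.003  0.015  0.   ] sd [0.365 0.378 0.3   0.034 0.031 0.028 0.   ] z 56.22 q6 -1.9875 w 0.0854 grip 0.0
```

```bash

python3 -m crank '[{"slide":[0,0,0],"dr":[0,0,0]},{"slide":[0,0,0],"dr":[0,0,0]},{"slide":[0,0,0],"dr":[0,0,0]},{"slide":[0,0,0],"dr":[0,0,0]},{"slide":[0,0,0],"dr":[0,0,0]}]' 0.54; python3 go.py .0555; python3 ft.py 4
```

```text
time: 24.82
eef_pos: [0.5362, -0.2027, 0.0561]
eef_rot: [2.152, -2.288, -0.001]
force: [-0.8, 0.6, 0.1]
width: 0.0394
grip_force: 11.1
slide units [-0.016  0.011  0.025] joints [-0.48  0.21 -0.08  1.29 -0.   -1.99]
t 25.02 mean [-1.252e+00  3.980e-01  1.633e+00  7.800e-02  3.750e-01 -1.200e-02
 -1.000e-03] sd [0.263 0.307 0.488 0.009 0.059 0.008 0.   ] z 56.12 q6 -1.9875 w 0.0394 grip 11.1
```

```bash

python3 -m crank '[{"slide":[0,0,0],"dr":[0,0,0]},{"slide":[0,0,0],"dr":[0,0,0]}]' 0.535
```

```text
time: 25.28
eef_pos: [0.5362, -0.2027, 0.056]
eef_rot: [2.152, -2.288, -0.001]
force: [-2.9, 0.5, 2.1]
width: 0.0397
grip_force: 5.3
```

Partial closure gives a light grip: 5 N at 0.535 and 11 N at 0.54. I'll turn the first part at 11 N, following the thread down.

```bash

python3 -m crank '[{"slide":[0,0,0.01],"dr":[0,0,0.5]},{"slide":[0,0,0.018],"dr":[0,0,1]},{"slide":[0,0,0.018],"dr":[0,0,1]},{"slide":[0,0,0.018],"dr":[0,0,1]},{"slide":[0,0,0.018],"dr":[0,0,1]},{"slide":[0,0,0.018],"dr":[0,0,1]},{"slide":[0,0,0.018],"dr":[0,0,1]},{"slide":[0,0,0.018],"dr":[0,0,1]}]' 0.54; python3 rel.py; python3 ft.py 4
python3 - <<'E'
from snap import *
C,im,d=snap('w8'); vv,uu=np.mgrid[0:480,0:640]; vv,uu=vv.ravel(),uu.ravel(); P=bydepth(C,np.c_[uu,vv],d[vv,uu])*1000
k=(np.linalg.norm(P[:,:2]-[536,-202.3],axis=1)<19)&(np.linalg.norm(P[:,:2]-[536,-202.3],axis=1)>9)&(P[:,2]>60)&(P[:,2]<79); print("collar top",np.median(P[k,2]),k.sum())
E
```

```text
time: 26.28
eef_pos: [0.536, -0.2025, 0.0527]
eef_rot: [0.712, -3.059, -0.001]
force: [-2.8, 1.4, 3.0]
width: 0.0393
grip_force: 11.1
heading -153.77 tool z [-1.2e-03  4.0e-04 -1.0e+00] TCP in stand frame 0.05 -0.2 z 52.72 F [-2.8  1.4  3. ] T [0.172 0.724 0.068]
t 26.48 mean [-3.583  1.24   3.6    0.249  0.806 -0.077  0.107] sd [0.177 0.706 0.408 0.018 0.076 0.02  0.142] z 52.69 q6 -0.9423 w 0.0396 grip 11.2
collar top 72.82767050562167 5879
```

The collar went down 3.45 mm for 60°, so it follows the grip. Now I drop to about 6 N, so the fingers slip before the nip gets too hard.

```bash
cat > top.py <<'E'
from snap import *
import sys
C,im,d=snap(sys.argv[1]); vv,uu=np.mgrid[0:480,0:640]; vv,uu=vv.ravel(),uu.ravel(); P=bydepth(C,np.c_[uu,vv],d[vv,uu])*1000
r=np.linalg.norm(P[:,:2]-[536,-202.3],axis=1); k=(r<19)&(r>9)&(P[:,2]>60)&(P[:,2]<79); print("collar top",np.median(P[k,2]),k.sum())
E
python3 -m crank '[{"slide":[0,0,0],"dr":[0,0,0]},{"slide":[0,0,0.009],"dr":[0,0,0.5]},{"slide":[0,0,0.018],"dr":[0,0,1]},{"slide":[0,0,0.018],"dr":[0,0,1]},{"slide":[0,0,0.018],"dr":[0,0,1]},{"slide":[0,0,0.009],"dr":[0,0,0.5]}]' 0.536;  python3 rel.py; python3 ft.py 4; python3 top.py w9
python3 -m crank '[{"slide":[0,0,0.009],"dr":[0,0,0.5]},{"slide":[0,0,0.009],"dr":[0,0,0.5]},{"slide":[0,0,0.009],"dr":[0,0,0.5]},{"slide":[0,0,0.009],"dr":[0,0,0.5]}]';  python3 rel.py; python3 ft.py 4; python3 top.py w10
```

```text
time: 27.28
eef_pos: [0.536, -0.2023, 0.0509]
eef_rot: [-0.153, -3.137, -0.001]
force: [-5.1, 1.7, 5.0]
width: 0.0395
grip_force: 7.4
heading 174.4 tool z [-1.1e-03  7.0e-04 -1.0e+00] TCP in stand frame 0.0 -0.05 z 50.91 F [-5.1  1.7  5. ] T [0.438 1.087 0.061]
t 27.48 mean [-5.168  2.105  4.249  0.393  1.033 -0.054  0.038] sd [0.357 0.31  0.549 0.013 0.031 0.043 0.096] z 50.86 q6 -0.3826 w 0.0395 grip 7.4
collar top 71.02243763909578 5716
time: 28.02
eef_pos: [0.536, -0.2022, 0.05]
eef_rot: [-0.588, -3.085, -0.001]
force: [-5.8, 2.1, 4.4]
width: 0.0394
grip_force: 7.4
heading 158.42 tool z [-1.e-03  9.e-04 -1.e+00] TCP in stand frame 0.01 0.06 z 49.98 F [-5.8  2.1  4.4] T [0.445 1.014 0.039]
t 28.23 mean [-4.997  1.38   4.248  0.425  1.057 -0.038  0.027] sd [0.384 0.374 0.562 0.015 0.035 0.072 0.098] z 49.97 q6 -0.1032 w 0.0401 grip 7.4
collar top 70.1175121314303 5651
```

```bash

python3 -m crank '[{"slide":[0,0,0.009],"dr":[0,0,0.5]},{"slide":[0,0,0.009],"dr":[0,0,0.5]},{"slide":[0,0,0.009],"dr":[0,0,0.5]},{"slide":[0,0,0.009],"dr":[0,0,0.5]}]' 0.535 |grep grip;  python3 rel.py; python3 ft.py 3; python3 top.py w11
python3 -m crank '[{"slide":[0,0,0.009],"dr":[0,0,0.5]},{"slide":[0,0,0.009],"dr":[0,0,0.5]},{"slide":[0,0,0.009],"dr":[0,0,0.5]},{"slide":[0,0,0.009],"dr":[0,0,0.5]}]'|grep grip;  python3 rel.py; python3 ft.py 3; python3 top.py w12
```

```text
grip_force: 5.3
heading 142.43 tool z [ 0.0039 -0.0026 -1.    ] TCP in stand frame 2.79 -0.45 z 49.76 F [ 0.3 -1.2  1.4] T [-0.298  0.173  0.174]
t 28.93 mean [ 0.013 -1.423  2.222 -0.345 -0.072 -0.018  0.111] sd [0.393 0.592 0.326 0.072 0.108 0.046 0.089] z 49.77 q6 0.1752 w 0.0398 grip 5.3
collar top 69.97933875572727 5690
grip_force: 5.6
heading 126.44 tool z [ 0.0013 -0.0014 -1.    ] TCP in stand frame 1.48 -0.53 z 48.59 F [-0.1 -1.7  3.4] T [-0.371  0.205  0.136]
t 29.62 mean [-0.073 -1.376  2.334 -0.398  0.071  0.007  0.126] sd [0.43  0.17  0.267 0.048 0.033 0.047 0.091] z 48.55 q6 0.4542 w 0.0395 grip 5.6
collar top 69.96138019571376 5706
```

The collar stopped dropping (69.98 to 69.96 mm over 16°) and the fingers slipped at 5.5 N, so it looks nipped. I'll re-centre, regrip lightly and check.

```bash

python3 -m crank '[{"slide":[0,0,-0.06],"dr":[0,0,0]},{"slide":[0,0,0],"dr":[0,0,0]},{"slide":[0,0,0],"dr":[0,0,0]}]' 0.45|grep -E "wid|grip"; python3 go.py .050; python3 rel.py; python3 top.py w13
```

```text
width: 0.047
grip_force: 0.0
slide units [ 0.003 -0.008 -0.035] joints [-0.48  0.21 -0.09  1.28  0.    0.46]
heading 126.51 tool z [-8.e-04  9.e-04 -1.e+00] TCP in stand frame 0.16 0.14 z 49.13 F [ 0.4 -0.6  0.1] T [-0.022  0.008  0.019]
collar top 69.9657498513367 5599
```

```bash

python3 -m crank '[{"slide":[0,0,-0.035],"dr":[0,0,0]},{"slide":[0,0,0],"dr":[0,0,0]},{"slide":[0,0,0],"dr":[0,0,0]},{"slide":[0,0,0],"dr":[0,0,0]}]' 0.536|grep -E "wid|grip"; python3 rel.py
for i in 1 2 3; do python3 -m crank '[{"slide":[0,0,0],"dr":[0,0,0.4]},{"slide":[0,0,0],"dr":[0,0,0.4]}]' | grep grip; python3 rel.py; done; python3 ft.py 3; python3 top.py w14
```

```text
width: 0.0398
grip_force: 5.2
heading 126.48 tool z [-7.e-04  8.e-04 -1.e+00] TCP in stand frame 0.26 0.03 z 49.83 F [ 1.9  0.9 -5.4] T [ 0.045 -0.302  0.045]
grip_force: 5.3
heading 120.0 tool z [-8.e-04  8.e-04 -1.e+00] TCP in stand frame 0.18 0.08 z 50.32 F [ 0.7  0.2 -2.8] T [ 0.192 -0.124  0.168]
grip_force: 5.2
heading 113.6 tool z [-3.e-04  0.e+00 -1.e+00] TCP in stand frame 0.48 -0.18 z 50.76 F [-0.1  0.7 -2.2] T [0.124 0.014 0.14 ]
grip_force: 5.2
heading 107.19 tool z [-1.e-04 -7.e-04 -1.e+00] TCP in stand frame 0.69 -0.42 z 51.05 F [-0.4 -0.  -0.7] T [0.026 0.042 0.181]
t 31.5 mean [-0.414 -0.06  -0.931 -0.024  0.082  0.048  0.123] sd [0.431 0.193 0.578 0.034 0.048 0.057 0.071] z 51.04 q6 0.7903 w 0.0402 grip 5.2
collar top 69.97176777771101 5501
```

The collar stays at 69.97 mm while the fingers slip at about 5 N, so it is nipped. Release and retreat.

```bash

python3 -m crank '[{"slide":[0,0,0],"dr":[0,0,0]},{"slide":[0,0,0],"dr":[0,0,0]},{"slide":[0,0,0],"dr":[0,0,0]},{"slide":[0,0,0],"dr":[0,0,0]},{"slide":[0,0,0],"dr":[0,0,0]}]' 0.1|grep -E "wid|grip"; python3 rel.py
python3 -m crank '[{"slide":[0,0,-0.4],"dr":[0,0,0]},{"slide":[0,0,-1],"dr":[0,0,0]},{"slide":[0,0,-1],"dr":[0,0,0]},{"slide":[0,0,-1],"dr":[0,0,0]},{"slide":[0,0,-1],"dr":[0,0,0]},{"slide":[0,0,-0.6],"dr":[0,0,0]},{"slide":[0,0,0],"dr":[0,0,0]},{"slide":[0,0,0],"dr":[0,0,0]}]'; python3 top.py w15
python3 -c "
from snap import *
snap('s15','side'); a=cv2.imread('pics/s15.png')[150:270,310:470]; b=cv2.imread('pics/w15.png')
cv2.imwrite('pics/v15.png',np.hstack([cv2.resize(a,(400,300),interpolation=cv2.INTER_CUBIC),cv2.resize(b,(400,300))]))"
```

```text
width: 0.0769
grip_force: 0.0
heading 107.28 tool z [ 0. -0. -1.] TCP in stand frame 0.66 -0.19 z 50.53 F [ 0.7 -0.1 -0.7] T [-0.021 -0.003  0.022]
time: 33.17
eef_pos: [0.5361, -0.2025, 0.1745]
eef_rot: [-1.862, -2.529, 0.0]
force: [0.3, -0.2, 0.0]
width: 0.0769
grip_force: 0.0
collar top 69.97363842630338 1916
```

View pics/v15.png

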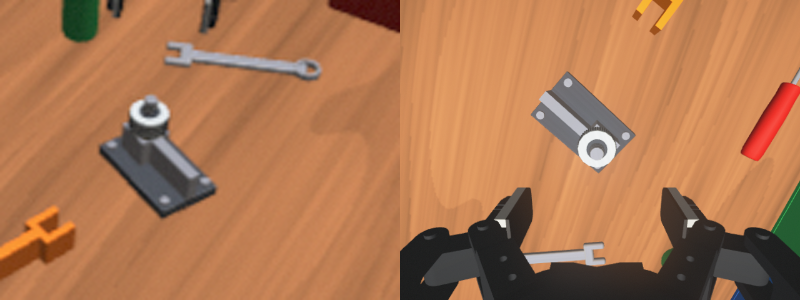

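The gauge is still under the collar, but its tail looks slightly off in the oblique view, so I'll check it by depth.

```bash
python3 - <<'E'
from h import *
a=np.radians(-25.2); u=np.array([np.cos(a),np.sin(a)]); v=np.array([-u[1],u[0]])
for n in("w6","w15"):
    f=np.load(f"pics/{n}.npz"); d=f['d']; C=(f['K'],f['D'],f['R'],f['t'])
    vv,uu=np.mgrid[0:480,0:640]; vv,uu=vv.ravel(),uu.ravel(); P=bydepth(C,np.c_[uu,vv],d[vv,uu])*1000
    r=P[:,:2]-[536,-202.3]; X=r@u; Y=r@v; k=(abs(P[:,2]-44)<2.5)&(X>-90)&(X<-15)&(abs(Y)<30)
    print(n,"z",np.median(P[k,2]).round(2),"tail end",np.percentile(X[k],.5).round(1))
    for lo in range(-80,-16,8):
        q=k&(X>=lo)&(X<lo+8)
        if q.sum()>5: print(lo,q.sum(),np.percentile(Y[q],[2,98]).round(1),P[q,2].mean().round(1))
E
```

```text
w6 z 44.35 tail end -79.5
-80 203 [-5.6  6.1] 44.3
-72 196 [-5.7  6.1] 44.3
-64 197 [-5.8  6.1] 44.3
-56 182 [-5.9  6.1] 44.4
-48 174 [-5.3  5.8] 44.4
-40 160 [-5.4  5.4] 44.3
-32 161 [-5.4  5.4] 44.3
-24 158 [-5.5  5.4] 44.3
w15 z 44.3 tail end -79.2
-80 203 [-5.9  6. ] 44.3
-72 218 [-5.8  6. ] 44.3
-64 213 [-5.9  6. ] 44.3
-56 211 [-5.8  6. ] 44.2
-48 205 [-6.   5.9] 44.3
-40 207 [-5.9  5.9] 44.3
-32 201 [-5.8  5.9] 44.3
-24 133 [-5.8  5.8] 44.2
```

The gauge is straight, flat and home: its tail is centred, its end is at about -79.5 mm and its top is level at 44.3 mm.

```bash
python3 -c "
from workcell import env
print(env.finish_job())"
```

```text
the job is handed in; nothing more can be done
None
```

I handed the job in at about 33 s: the tallest fork gauge sits flat and fully home under the collar. The collar was spun down until the fingers slipped at about a 5 N grip, then released; by your figures that is roughly 10 N of nip, though the noisy wrist torque (about 0.16 Nm) would allow up to about 24 N.

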